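# First-off print check: index the dial and hold the loupe in focus over the part

## Robot

A 6-joint arm with a two-finger parallel gripper is mounted at the origin on the work surface. World frame = base frame: x ahead of the robot, y to its left, z up, the work surface at z = 0. Lengths are in m, angles in rad, forces in N, time in s.
With the tool pointing down it reaches from about 0.4 to 0.825 m from the base axis. Payload 7 kg.
Tool frame: the origin (TCP) lies at the centre of the arm's flange, where the gripper is bolted on; the fingertips stand 178 mm ahead of it and the grasp point (between the pads) lies ahead of it (tcp_to_grasp is the z of the grasp point in the tool frame, in m); z points along the fingers, x is the direction in which the jaws open and shut, and the axes are right-handed (so a half turn about z gives the same grasp; the last joint's range is limited). The gripper opens to 88 mm and grips with 3 to 60 N. Pads are 19 mm wide; open, the fingers measure 130 mm over their backs; the gripper's body (78 mm by 193 mm) begins 47 mm behind the grasp point.
Start: joints at [-0.944, 0.359, 0.012, 0, -1.224, -0.288], TCP at [0.224, -0.637, 0.405] pointing down, gripper open.
Joint ranges: [-3.07, 3.07], [-1.43, 2.12], [-1.02, 1.25], [-3.03, 1.67], [-3.05, -0], [-3.03, 3.03]. Speed limits (rad/s): [2.39, 2.39, 3.01, 3.14, 3.14, 3.14].

## Interface

Orientations are given as [roll, pitch, yaw] about the fixed x, y, z axes, in that order (R = Rz(yaw) Ry(pitch) Rx(roll)).
In Python, from station import get_state, grab_frame, job_done, tcp_to_grasp gives the robot as it stands.
- The arm moves only by the tool drive_tool, never from a script. Its argument "moves" is a list of rows, each a list of 7 numbers: the shift along the tool's x, y, z in mm, then the turn, a rotation vector about the tool's x, y, z in degrees, then the closure, from -1 (fully open) to 1 (shut), so that 0 is half open. In form: [[dx, dy, dz, ax, ay, az, claw], ...]. A call has 1 to 12 rows; each row is the pose to reach, as a shift and turn from the pose commanded when the call began, along the tool's axes at that moment; what a row does not reach only later rows make up. A row lasts 1/8 s, in which the tool goes at most 62.5 mm and 10.7 degrees, less where a joint would pass 70% of its speed; a pose out of reach is approached as far as the arm can. A call with a gripper value outside its range is refused whole. The fingers move at their own pace and stop on an object; "grip_force" is the grip in N (left out, the last holds). Time passes only in rows, so rows that repeat a pose let the fingers close. It gives the time, the measured TCP pose, the force and the opening at its end, in the units of the state.
- get_state(): the state, without advancing time (a new reading comes with each control period).
- grab_frame(name): name is "side" or "top" or "wrist"; returns a dict with "img" (480x640x3 uint8, red, green, blue), "range_z" (480x640 float32, m along the optical axis (not along the pixel's ray), 0 where there is no reading), "fovy" (degrees; the focal length in pixels is half the picture's height over the tangent of half this angle, whatever the lens; pixels are square), "cx", "cy" (the principal point, pixels), "k1" (the pictures are not rectified: a ray, as slopes to the right and down, at radius r is drawn at 1 + k1 r^2 times it, then the intrinsics apply), "rvec" (rotation vector, rad) and "tvec" (3), from world to camera coordinates, as OpenCV has them. Camera axes: x right, y down, z forward; pixel columns grow to the right and rows downward; lengths in m; the calibration is good to about 2 mm. A picture is of the moment at which its call begins.
- job_done(): hands the job in, once; it reports no verdict.
The state is a dict: "t": time; "q": joint angles; "qd": joint speeds; "joint_efforts": joint torques, N m; "eef_pos": TCP position; "ee_rot": TCP orientation; "force": force on the tool from outside, world axes, zero at the start; "moment": the same for the moment, N m; "width": finger opening in m.
Only numpy, scipy, OpenCV 4.12 (cv2) and the standard library are available. Lean on these libraries where they do the work, as an engineer would, in place of code of your own. Each camera call takes 0.05 s, during which the arm holds its last target. There are 200 camera calls.

## Task

Turn the dial of the rotary fixture by its upright handle until the printed part stands at the inspection station beside the upright rule and the dial has clicked into its detent there, and let go of the handle. Then lift the loupe off its rest by the handle and hold it level, centred over the printed part, with the lens at the height of the pointer on the rule. Finish holding the loupe still in the air there, resting on nothing; do not shift the pointer, and leave the bottle, the red trim and the blue tray where they are.

Things in the scene. Friction and masses are not known exactly. Their poses are not given: they have to be found in the camera images.
- indexer: Rotary fixture, fixed to the bench: grey base 280 x 280 x 16 mm under a round aluminium dial, 260 mm in diameter, top face 42 mm above the bench. Origin on the bench, on the dial's upright axis; z up. Four nests on the dial, 90 degrees apart, 80 mm from the axis; one holds a part. On the +x side a spring roller plunger in a housing 50 mm high drops into a notched lug on the rim, one at each nest.
- station (a point): Inspection station, a place fixed on indexer: 80 mm from the dial's axis along the fixture's +y, 62 mm above the bench, which is where part comes to lie when the dial is in its detent. The upright steel rule stands beside it.
- dial (a joint): Angle of the dial, rad, counter-clockwise from above positive, free all round. 0: part at the station, plunger in its notch. It starts between two stations, at +0.4 to +1.2: turn it clockwise to 0. In the last 0.17 rad the plunger first resists (about 5 N at the handle), then drops in and, from within 0.05 of 0, centres the dial and keeps it there when let go. The other notches: multiples of 1.571.
- handle (a point): Upright handle of the dial, to grip from above: black round sleeve, 20 mm in diameter, 52 mm long, spinning freely on its own axis, so the grip need not turn with the dial. Point: on its axis, 16 mm below its top, 85 mm above the bench (nests reach 61 mm). It stands 108 mm from the dial's axis between two empty nests, 135 degrees from the part (dial at 0: x = -76, y = -76 mm of indexer).
- part (a point): Printed part, a black moulded cover 44 x 34 x 12 mm with a pale printed ring and bars, clamped in one nest of the dial. Point: the centre of its top face, 62 mm above the bench.
- focus_mark (a point): Tip of the level steel pointer (10 mm wide, 4 mm thick, 33 mm long) of the black cursor (36 x 18 x 16 mm) clamped on the rule. It points at the station and ends 62 mm short of its centre. The pointer's mid-thickness is the focal height for the lens's mid-plane, 140 to 170 mm above the bench, set differently each time. z up.
- rule_top (a point): Top of the upright steel rule (26 mm wide, 3 mm thick, fixed), 202 mm above the bench, 104 mm from the station's centre on the fixture's far left; carry the loupe over or round it.
- loupe: Reading loupe, about 0.14 kg. Origin: the middle of the place to grip, half-way up in the black flat-sided handle, 20 mm wide and 20 mm high, which runs from 24 mm ahead of this point to 86 mm behind. +x points along the handle to the lens; z up, square to the lens. The centre of mass lies 20 mm ahead. On its rest the origin is 40 mm above the bench.
- lens (a point): Centre of the loupe's clear round lens (dark steel rim 76 mm in outer diameter, 10 mm thick), 70 mm ahead of the loupe's origin along its +x, on the same level; z square to the lens.
- loupe_rest: Low grey rest of the loupe, fixed to the bench, base 206 x 86 x 6 mm. Origin on the bench below the loupe's origin, +x towards the lens. Two pillars with outer lips (43 mm high) carry the rim; a notched block (40 mm high, 62 to 78 mm behind the origin) carries the handle's end. Between them the handle is free at both sides and 24 mm above the base. The loupe lifts straight up.
- cleaner: Bystander: white bottle, 60 mm in diameter, 160 mm high. Origin under its centre.
- trim: Bystander: curved red moulded trim lying on the bench, about 55 x 160 mm, with a lip 14 mm high along its outer edge. Origin under the trim, near the middle of its arc.
- tray: Bystander: blue tray of covers, 120 x 150 x 40 mm. Origin under its centre.
Mind the look-alikes: they are no part of the job. Of the things like the loupe, leave any that is orange or purple; of the rest the larger one is meant.

How it is judged:
On the way, in this order (a step that is already met when the one before it is completed fails the run):
1. the dial stands in the detent with the part at the inspection station, and the handle has been let go (value of joint dial between -0.04 and 0.04 rad and velocity of joint dial between -0.05 and 0.05 rad/s and contact force between the fingers and indexer below 0.1 N), for 0.2 s.
2. the loupe is lifted off its rest in the gripper (height (world z) of loupe above 0.08 m and contact force between loupe and the fingers above 1 N and contact force between loupe and loupe_rest below 0.05 N), for 0.2 s.
At the end, for the whole second after the job is handed in: Dial within 0.04 rad of the detent; loupe held in the gripper, still, touching neither fixture nor rest; lens centre within 12 mm sideways of the part's centre and 7 mm of the pointer's height; lens level within 0.12 rad; pointer not shifted (5 mm) (value of joint dial between -0.04 and 0.04 rad and horizontal distance between lens and part below 0.012 m and z of lens in the frame of focus_mark between -0.007 and 0.007 m and angle between the z axis of lens and the z axis of focus_mark, either way round below 0.12 rad and linear speed of loupe below 0.02 m/s and angular speed of loupe below 0.2 rad/s and contact force between loupe and the fingers above 1 N and contact force between loupe and indexer below 0.05 N and contact force between loupe and loupe_rest below 0.05 N and distance of focus_mark from where it was at the start of the episode below 0.005 m); the arm keeps its last pose, push and grip.
It fails at once if the pointer on the rule is shifted by 5 mm (distance of focus_mark from where it was at the start of the episode above 0.005 m).
It fails at once if a bystander is moved by more than 30 mm (distance of any of cleaner, trim, tray from where it was at the start of the episode above 0.03 m).
It also fails if it takes over 56 s, if anything falls off the work surface, if the arm or the gripper's body presses on something with over 40 N, if the wrist force passes 120 N, or if a joint passes its speed limit or range.

## Working session

There is one attempt and no reset: what is moved stays moved. The work goes in short steps, Python scripts to look and compute and a tool call to move; the robot and the scene stay as the last step left them, time stands still between calls to the robot, and variables do not carry over. Pictures are saved under pics/ and viewed, about 8 in all and at most 12, crops included, and the job is handed in when it is done.

Besides the shell and the picture viewer there is one more tool, called after "Request:" as name(argument=value, ...) on one line, values as JSON. drive_tool: Moves the arm, as the interface text tells. Its arguments: {"type":"object","properties":{"moves":{"type":"array"},"grip_force":{"type":"number"}},"required":["moves"]}

```bash
mkdir -p pics
cat > h.py <<'E'
import numpy as np, cv2, pickle
from station import *
from scipy.spatial.transform import Rotation as R
def snap(n,tag):
    f=grab_frame(n); pickle.dump(f,open(f'pics/{tag}.pkl','wb'))
    cv2.imwrite(f'pics/{tag}.png',f['img'][:,:,::-1]); return f
def load(tag): return pickle.load(open(f'pics/{tag}.pkl','rb'))
def K(f):
    fl=240/np.tan(np.radians(f['fovy'])/2)
    return np.array([[fl,0,f['cx']],[0,fl,f['cy']],[0,0,1]]),np.array([f['k1'],0,0,0.])
def ray(f,uv):
    k,d=K(f); p=cv2.undistortPointsIter(np.array(uv,float).reshape(-1,1,2),k,d,None,None,(3,50,1e-10)).reshape(-1,2)
    return np.c_[p,np.ones(len(p))]
def cam(f): 
    Rm=cv2.Rodrigues(np.array(f['rvec'],float))[0]; return Rm,np.array(f['tvec'],float).ravel()
def at_z(f,uv,z):
    Rm,t=cam(f); o=-Rm.T@t; d=ray(f,uv)@Rm; return o+d*((z-o[2])/d[:,2])[:,None]
def by_depth(f,uv):
    Rm,t=cam(f); uv=np.array(uv).reshape(-1,2); z=f['range_z'][uv[:,1].astype(int),uv[:,0].astype(int)]
    return (ray(f,uv)*z[:,None]-t)@Rm
def proj(f,P):
    k,d=K(f); return cv2.projectPoints(np.array(P,float).reshape(-1,1,3),np.array(f['rvec'],float),np.array(f['tvec'],float),k,d)[0].reshape(-1,2)
def crop(tag,x0,y0,w,h,s,out):
    cv2.imwrite(f'pics/{out}.png',cv2.resize(load(tag)['img'][y0:y0+h,x0:x0+w,::-1],None,fx=s,fy=s,interpolation=cv2.INTER_CUBIC))
E
python3 - <<'E'
from h import *
for n in('top','side'): 
    f=snap(n,n+'0'); Rm,t=cam(f); print(n,-Rm.T@t,f['fovy'],f['k1'])
cv2.imwrite('pics/both.png',cv2.resize(np.vstack([load('top0')['img'],load('side0')['img']])[:,:,::-1],None,fx=.625,fy=.625,interpolation=cv2.INTER_AREA))
s=get_state(); print(s, tcp_to_grasp)
E
```

```text
top [0.30874083 0.02910875 1.89473193] 42.91470764060597 -0.16808011350769037
side [-0.18244823  1.03119163  0.85324039] 42.857725605606106 -0.19986977664454236
{'t': 0.1, 'q': array([-9.43886443e-01,  3.59322788e-01,  1.11623763e-02, -2.91317848e-04,
       -1.22412721e+00, -2.88099144e-01]), 'qd': array([ 0.00016877, -0.00207573,  0.00147231,  0.0017657 , -0.00144936,
        0.000419  ]), 'joint_efforts': array([ 4.80056369e-04, -5.84162521e+01,  2.93751007e+01,  7.01547280e+00,
        1.02054072e-02, -5.66768222e-05]), 'eef_pos': array([ 0.22428411, -0.6364673 ,  0.4038196 ]), 'ee_rot': array([-3.14143148e+00, -1.50764941e-03,  1.90950776e+00]), 'force': array([ 0.90880642,  0.33350997, -0.38432528]), 'moment': array([-0.00814645,  0.01116128,  0.0250736 ]), 'width': 0.08728901043375957} 0.1593
```

View pics/top0.png

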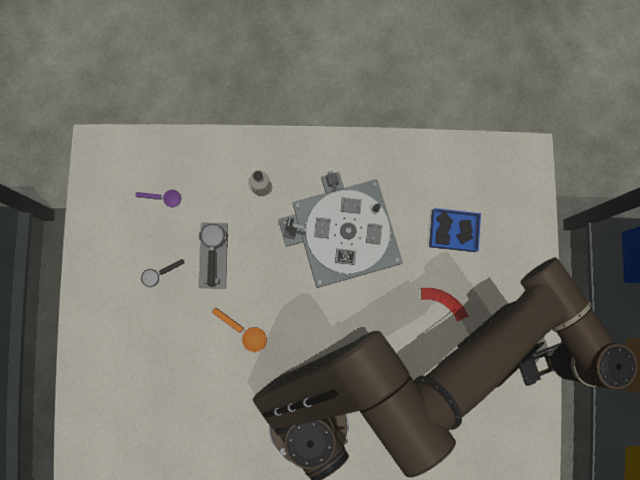

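View pics/side0.png

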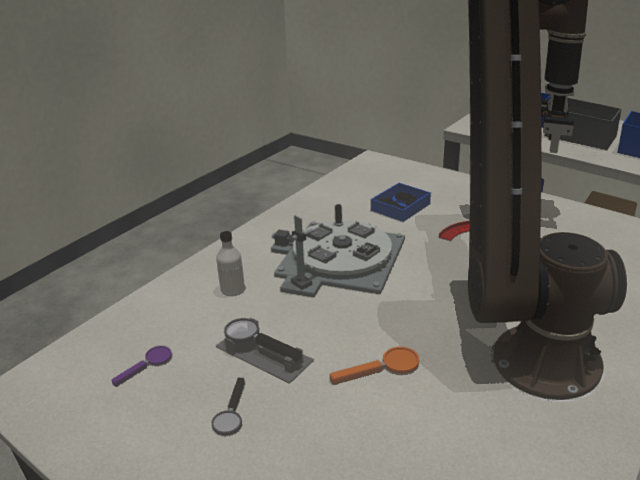

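Run:
```python
from h import *
crop('top0',190,160,220,150,3.6,'c1')
f=load('top0'); print(by_depth(f,[[348,231],[376,208],[345,257],[213,236],[211,260]]))
```

```text
[[ 0.5974403  -0.11087749  0.05697515]
 [ 0.66379826 -0.19248313  0.09132955]
 [ 0.51746334 -0.10228868  0.05756346]
 [ 0.57668565  0.30283904  0.04234015]
 [ 0.50138773  0.30473956  0.05192641]]
```

View pics/c1.png

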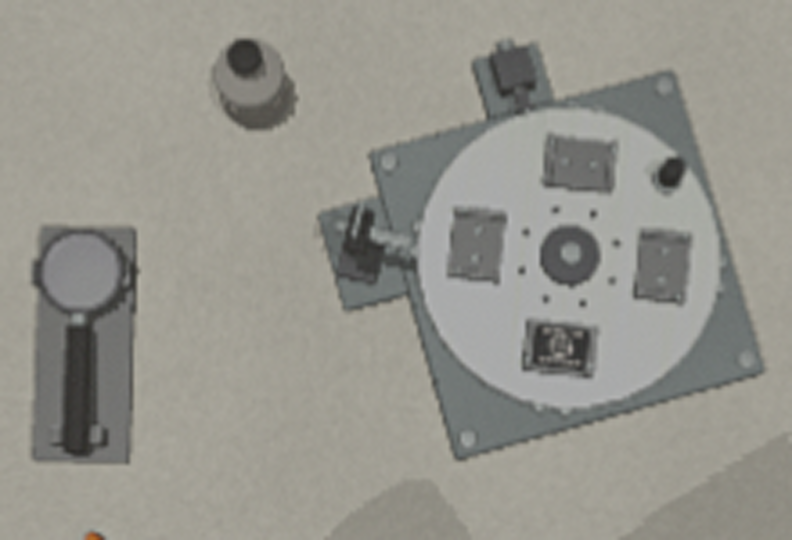

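Run:
```python
from h import *
f=load('top0')
c=lambda L:np.array(L)/3.6+[190,160]-.36
B=at_z(f,c([(370,152),(672,70),(764,370),(458,460)]),.016); print('base',B,np.linalg.norm(B-np.roll(B,1,0),axis=1)); ctr=B.mean(0)
d=at_z(f,c([(570,258)]),.042); print('ctr',ctr,d)
# +x: mean of top edge mid minus bottom edge mid
x=(B[0]+B[1]-B[2]-B[3]);x/=np.linalg.norm(x); y=(B[0]+B[3]-B[1]-B[2]);y/=np.linalg.norm(y)
yaw=np.arctan2(x[1]-y[0],x[0]+y[1]); print('yaw',yaw,np.arctan2(x[1],x[0]),np.arctan2(-y[0],y[1]))
p=at_z(f,c([(561,346)]),.062)[0]; h=at_z(f,c([(677,160)]),.101)[0]
for q in (p,h):
  v=q-ctr; print(q,np.linalg.norm(v[:2]),np.arctan2(v[1],v[0])-yaw)
pa=p-ctr;ha=h-ctr
print('dial',np.arctan2(pa[1],pa[0])-yaw-np.pi/2,(np.arctan2(ha[1],ha[0])-yaw+np.radians(135)))
# pointer cloud: points z .12-.21 near the rule, top and side
for n in('top0','side0'):
  g=load(n); vv,uu=np.mgrid[0:480,0:640]; P=by_depth(g,np.c_[uu.ravel(),vv.ravel()]); ok=(g['range_z'].ravel()>0)
  Rz=R.from_euler('z',yaw).as_matrix(); L=(P-[ctr[0],ctr[1],0])@Rz
  m=ok&(L[:,1]>130)&(L[:,1]<230)
  m=ok&(abs(L[:,0])<.03)&(L[:,1]>.12)&(L[:,1]<.22)&(L[:,2]>.11)&(L[:,2]<.22)
  print(n,m.sum()); print(np.c_[uu.ravel()[m],vv.ravel()[m],(L[m]*1000).round()].astype(int)[np.argsort(-L[m,2])][::3])
lens=at_z(f,c([(82,271)]),.045)[0]; tail=at_z(f,c([(78,455)]),.05)[0]; print('lens',lens,'tail',tail,np.linalg.norm(lens-tail))
```

```text
base [[ 0.69322882  0.06108408  0.016     ]
 [ 0.77197663 -0.20297831  0.016     ]
 [ 0.50819514 -0.28256923  0.016     ]
 [ 0.42650877 -0.01943786  0.016     ]] [0.2786097  0.27555428 0.27552747 0.27551912]
ctr [ 0.59997734 -0.11097533  0.016     ] [[ 0.59883716 -0.11194228  0.042     ]]
yaw 0.2942665930073328 0.29312029027082703 0.2954128957438387
[ 0.52078262 -0.1033736   0.062     ] 0.07955871991132564 2.751631403733715
[ 0.67397489 -0.19643682  0.101     ] 0.11304557828900082 -1.151433970961234
dial 1.1808350769388185 1.2047605192311108
top0 2
[[301 228  30 141 158]]
side0 3
[[312 231  26 146 151]]
lens [0.57962759 0.30437838 0.045     ] tail [0.42230987 0.30120053 0.05      ] 0.15742923548468754
```

Request:
drive_tool(moves=[[50,105,10,0,0,0,-0.3],[80,165,20,0,0,0,-0.3],[105,220,30,0,0,0,-0.3],[130,275,35,0,0,0,-0.3],[155,330,40,0,0,0,-0.3],[180,380,44,0,0,0,-0.3],[205,430,44,0,0,0,-0.3],[230,480,44,0,0,0,-0.3],[250,525,44,0,0,0,-0.3],[265,555,44,0,0,0,-0.3],[270,566,44,0,0,0,-0.3],[270,566,44,0,0,0,-0.3]], grip_force=30)

```text
t: 1.6
eef_pos: [0.6686, -0.1932, 0.3598]
ee_rot: [-3.14, -0.001, 1.911]
force: [-1.2, 0.0, 0.1]
width: 0.0571
```

```bash
cat >> h.py <<'E'
def delta(target_tcp,yaw=None):
    "shift (mm) in tool axes and turn about tool z (deg) from the pose now"
    s=get_state(); Rt=R.from_euler('xyz',s['ee_rot']); d=Rt.inv().apply(np.array(target_tcp)-s['eef_pos'])*1000
    rv=np.zeros(3)
    if yaw is not None: rv=np.degrees((Rt.inv()*R.from_euler('xyz',[np.pi,0,yaw])).as_rotvec())
    return d.round(1),rv.round(1)
E
python3 - <<'E'
from h import *
s=get_state(); print(s['t'],s['eef_pos'],s['ee_rot'],s['q'],s['width'])
f=snap('wrist','w1'); Rm,t=cam(f); print(-Rm.T@t,Rm)
for P in([.6685,-.194,.101],[.6685,-.194,.085]): print(proj(f,P))
crop('side0',260,195,160,110,5,'c2')
E
```

```text
1.6 [ 0.66860318 -0.19323251  0.35975702] [-3.14021274e+00 -6.16525117e-04  1.91079812e+00] [-2.17707036e-03  4.20653027e-01  2.55182818e-03 -1.28779881e-04
 -1.15420191e+00 -1.22856484e+00] 0.057105356080144304
[ 0.60069089 -0.21792287  0.33972081] [[-0.33433768  0.94245256  0.00121633]
 [ 0.90747207  0.32157936  0.27033527]
 [ 0.25438703  0.09148705 -0.96276548]]
[[321.55050022 248.77778918]]
[[321.55924649 242.26656759]]
```

View pics/w1.png

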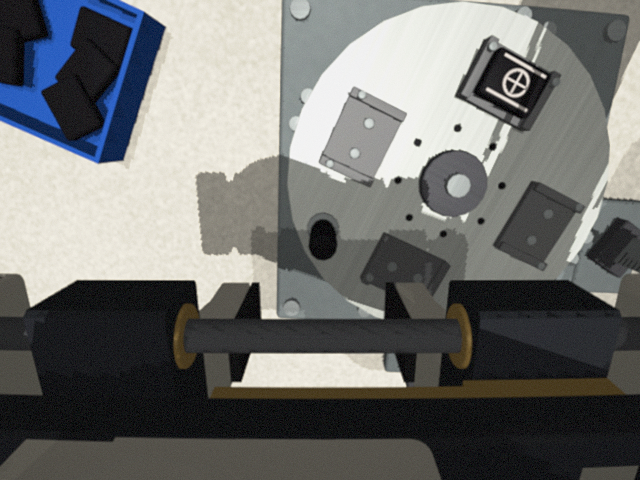

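View pics/c2.png

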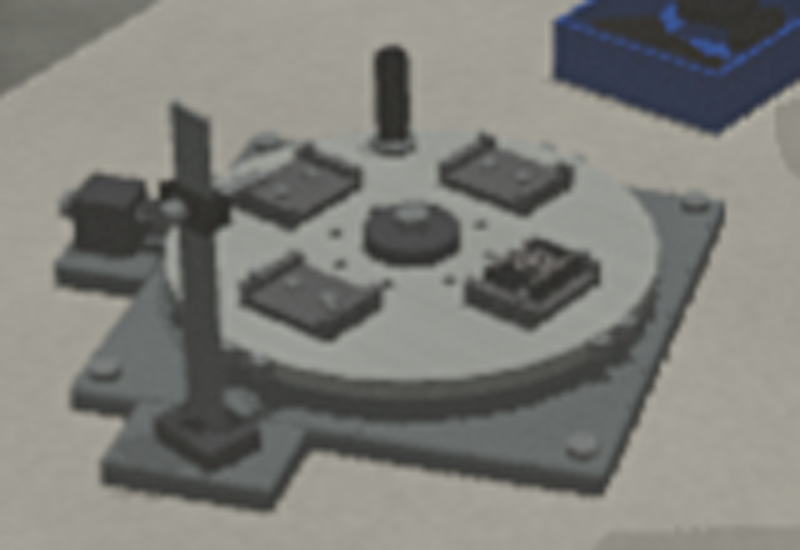

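Request:
drive_tool(moves=[[0,-1,60,0,0,0,-0.3],[0,-1,95,0,0,0,-0.3],[0,-1,114,0,0,0,-0.3],[0,-1,114,0,0,0,1],[0,-1,114,0,0,0,1],[0,-1,114,0,0,0,1],[0,-1,114,0,0,0,1],[0,-1,114,0,0,0,1]], grip_force=40)

```text
t: 2.65
eef_pos: [0.6673, -0.1938, 0.2477]
ee_rot: [3.141, -0.0, 1.91]
force: [-3.3, 2.9, 5.2]
width: 0.0191
```

Run:
```python
from h import *
s=get_state(); print(s['t'],s['eef_pos'],s['ee_rot'],s['width'],s['force'])
w=load('w1'); f=load('side0'); yaw=.2943; Rz=R.from_euler('z',yaw).as_matrix(); C=np.array([.5994,-.1113,0])
hub=at_z(w,[(459,185)],.057)[0]; p=at_z(w,[(516,82)],.062)[0]; print('hub',hub,'part',p,np.linalg.norm((p-hub)[:2]),np.arctan2(*(p-hub)[1::-1])-yaw-np.pi/2)
for z in(.14,.15,.16,.17): print(z,(proj(f,[C+Rz@[0,.142,z],C+Rz@[0,.175,z],C+Rz@[0,.184,.202]])-[260,195]+.4)*5)
# arc waypoints in tool coordinates, from handle now (grasp point)
g=s['eef_pos']; Rt=R.from_euler('xyz',s['ee_rot']); r=np.linalg.norm((g-C)[:2]); a0=np.arctan2(*(g-C)[1::-1]); a1=yaw-np.radians(135); print('r',r,'a0',a0,'a1',a1)
for a in np.linspace(a0,a1,13)[1:]:
  q=C+.108*np.array([np.cos(a),np.sin(a),0]); q[2]=g[2]; print(round(a-a1,3),(Rt.inv().apply(q-g)*1000).round(1))
```

```text
2.65 [ 0.66733527 -0.19376923  0.24771847] [ 3.14112181e+00 -2.00616620e-04  1.90984275e+00] 0.01913372047793829 [-3.32160185  2.86256522  5.20720425]
hub [ 0.59854974 -0.10813528  0.057     ] part [ 0.51905407 -0.10234312  0.062     ] 0.07970639829055082 1.2037634902381402
0.14 [[319.06693142 206.60321878]
 [296.32641387 240.7505991 ]
 [285.43860475 131.48391245]]
0.15 [[318.46767929 188.09275818]
 [295.63366913 222.00774489]
 [285.43860475 131.48391245]]
0.16 [[317.86442523 169.45347653]
 [294.93648914 203.13041795]
 [285.43860475 131.48391245]]
0.17 [[317.25715646 150.68486625]
 [294.23486424 184.11803988]
 [285.43860475 131.48391245]]
r 0.10684743479773738 a0 -0.8817315077467862 a1 -2.061894490192345
1.082 [-4.2 -9.7 -0. ]
0.983 [ -6.4 -20.1  -0. ]
0.885 [ -7.5 -30.7  -0. ]
0.787 [ -7.5 -41.3  -0. ]
0.688 [ -6.5 -51.9  -0. ]
0.59 [ -4.5 -62.3  -0. ]
0.492 [ -1.5 -72.5  -0. ]
0.393 [  2.5 -82.3  -0. ]
0.295 [  7.5 -91.7  -0. ]
0.197 [  13.3 -100.6   -0. ]
0.098 [  20.  -108.8   -0. ]
0.0 [  27.5 -116.3   -0. ]
```

Run:
```python
from h import *
yaw=.2943; Rz=R.from_euler('z',yaw).as_matrix(); C=np.array([.599,-.1105,0])
c1=lambda L:np.array(L)/3.6+[190,160]-.36
c2=lambda L:np.array(L)/5+[260,195]-.4
t=load('top0');s=load('side0')
loc=lambda P:((P-C)@Rz*1000).round(0)
print('rule top: top',loc(at_z(t,c1([(362,205),(372,228)]),.202)),'side',loc(at_z(s,c2([(172,103),(210,120)]),.202)))
print('rule foot side',loc(at_z(s,c2([(205,410)]),.03)))
for z in(.14,.15,.16,.17): print(z,'top tip',loc(at_z(t,c1([(413,252)]),z)),'side tip',loc(at_z(s,c2([(295,150)]),z)))
```

```text
rule top: top [[ 64. 162. 202.]
 [ 44. 160. 202.]] side [[ 59. 171. 202.]
 [ 37. 182. 202.]]
rule foot side [[ 54. 164.  30.]]
0.14 top tip [[ 26. 131. 140.]] side tip [[ 29.  92. 140.]]
0.15 top tip [[ 25. 132. 150.]] side tip [[ 23. 109. 150.]]
0.16 top tip [[ 23. 132. 160.]] side tip [[ 17. 126. 160.]]
0.17 top tip [[ 22. 133. 170.]] side tip [[ 10. 143. 170.]]
```

Request:
drive_tool(moves=[[-4,-10,0,0,0,0,1],[-6,-20,0,0,0,0,1],[-7.5,-31,0,0,0,0,1],[-7.5,-41,0,0,0,0,1],[-6.5,-52,0,0,0,0,1],[-4.5,-62,0,0,0,0,1],[-1.5,-72,0,0,0,0,1],[2.5,-82,0,0,0,0,1],[5,-87,0,0,0,0,1],[7.5,-92,0,0,0,0,1],[10,-96,0,0,0,0,1]])

```text
t: 4.03
eef_pos: [0.5745, -0.2153, 0.2477]
ee_rot: [3.138, 0.0, 1.91]
force: [2.7, 9.1, 2.6]
width: 0.0196
```

Request:
drive_tool(moves=[[3,-5,0,0,0,0,1],[6,-9,0,0,0,0,1],[9,-12.5,0,0,0,0,1],[12,-16,0,0,0,0,1],[15,-19,0,0,0,0,1],[18,-22,0,0,0,0,1],[18,-22,0,0,0,0,1],[18,-22,0,0,0,0,1]])

```text
t: 5.03
eef_pos: [0.5479, -0.2055, 0.2477]
ee_rot: [3.138, -0.0, 1.91]
force: [0.4, 10.7, 4.4]
width: 0.0189
```

Run:
```python
from h import *
s=get_state(); print(s['t'],s['eef_pos'],s['ee_rot'],s['width'],s['force'])
f=snap('wrist','w2'); t=snap('top','t2')
crop('t2',250,150,150,112,5.3,'c3')
yaw=.2943; Rz=R.from_euler('z',yaw).as_matrix(); C=np.array([.599,-.1105,0])
P=C+Rz@[0,.08,.062]; print((proj(t,[P])-[250,150]+.4)*5.3,proj(f,[P]))
```

```text
5.025 [ 0.54792722 -0.20545088  0.24769931] [ 3.13764796e+00 -3.13451546e-04  1.91024466e+00] 0.018908437779463137 [ 0.44913581 10.67394087  4.43053448]
[[387.74759902 465.00038574]] [[595.87006524 428.32425735]]
```

View pics/c3.png

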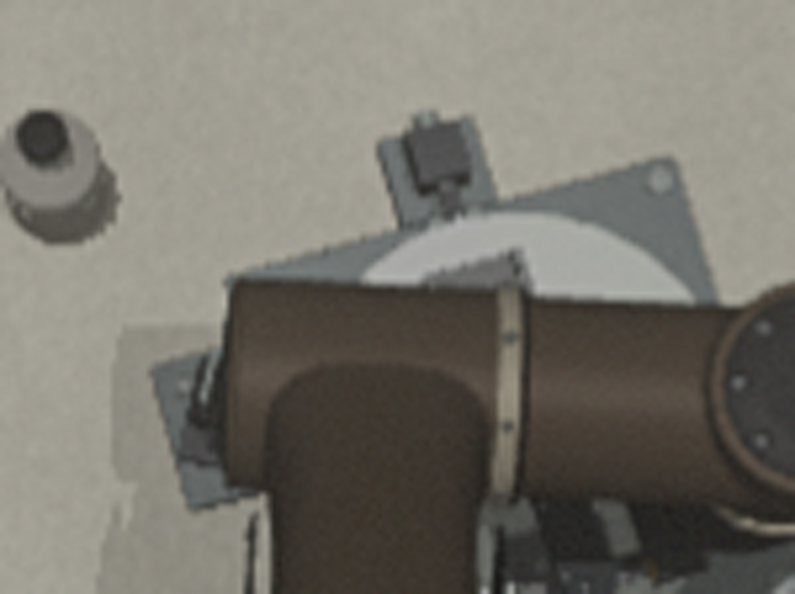

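Request:
drive_tool(moves=[[2,-0.5,0,0,0,0,1],[2,-0.5,0,0,0,0,1],[2,-0.5,0,0,0,0,-0.3],[2,-0.5,0,0,0,0,-0.3],[2,-0.5,0,0,0,0,-0.3],[2,-0.5,-20,0,0,0,-0.3],[2,-0.5,-70,0,0,0,-0.3],[2,-0.5,-130,0,0,0,-0.3],[2,-0.5,-172,0,0,0,-0.3],[2,-0.5,-172,0,0,0,-0.3]])

```text
t: 6.38
eef_pos: [0.5461, -0.2056, 0.4228]
ee_rot: [3.136, 0.003, 1.91]
force: [-0.4, 0.3, -0.8]
width: 0.0569
```

Run:
```python
from h import *
f=snap('wrist','w3')
yaw=.2943; Rz=R.from_euler('z',yaw).as_matrix(); C=np.array([.599,-.1105,0])
for P in([0,.08,.062],[-.076,-.076,.101],[0,0,.057],[.031,.1337,.16],[.052,.168,.202]): print(P,proj(f,[C+Rz@P]))
```

```text
[0, 0.08, 0.062] [[475.96074535 298.74241344]]
[-0.076, -0.076, 0.101] [[323.44738363 227.11715508]]
[0, 0, 0.057] [[395.52095916 293.50336238]]
[0.031, 0.1337, 0.16] [[584.47055931 390.08858451]]
[0.052, 0.168, 0.202] [[660.71859591 453.8530024 ]]
```

View pics/w3.png

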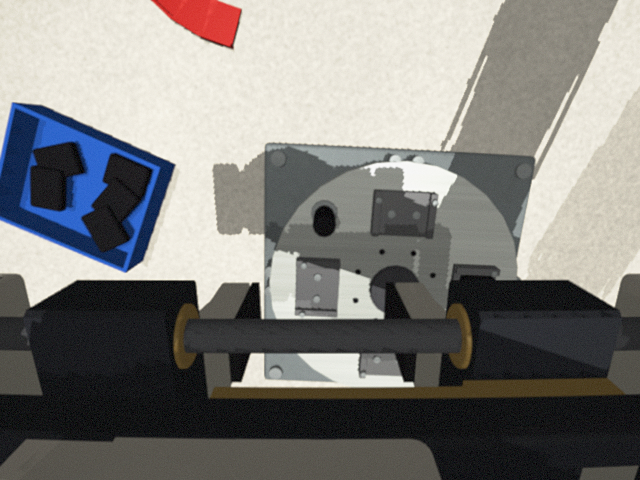

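Request:
drive_tool(moves=[[45,12,0,0,0,2,-0.3],[95,25,0,0,0,5,-0.3],[150,40,0,0,0,8,-0.3],[205,55,0,0,0,11,-0.3],[260,69,0,0,0,14,-0.3],[315,84,0,0,0,17,-0.3],[365,97,0,0,0,18.3,-0.3],[410,109,20,0,0,18.3,-0.3],[450,120,40,0,0,18.3,-0.3],[480,128,55,0,0,18.3,-0.3],[493,131,62,0,0,18.3,-0.3],[493,131,62,0,0,18.3,-0.3]])

```text
t: 7.92
eef_pos: [0.5051, 0.3034, 0.3551]
ee_rot: [-3.14, 0.002, 1.591]
force: [-0.1, -1.1, 0.0]
width: 0.057
```

Run:
```python
from h import *
f=snap('wrist','w4'); t=snap('top','t4')
a=f['img']; b=cv2.resize(t['img'][160:290,260:420],(640,520),interpolation=cv2.INTER_CUBIC)
print(get_state()['q'])
cv2.imwrite('pics/c4.png',cv2.resize(np.hstack([cv2.copyMakeBorder(a,0,40,0,0,0),b])[:,:,::-1],(800,325),interpolation=cv2.INTER_AREA))
```

```text
[ 8.70990934e-01  2.54574936e-01 -2.50922080e-01  1.21953348e-04
 -1.06598155e+00 -2.42271901e+00]
```

View pics/w4.png

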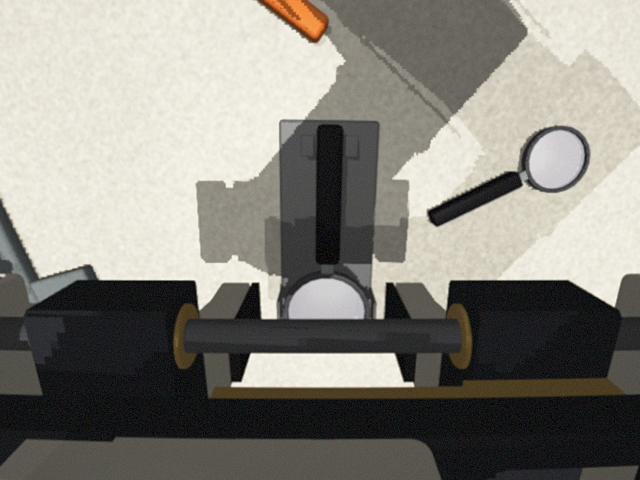

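Run:
```python
from h import *
f=load('w4')
P=at_z(f,[(329.5,126),(328,264),(342,200),(315,200)],.050); print(P, np.linalg.norm(P[0]-P[1]),np.linalg.norm(P[2]-P[3]))
d=(P[1]-P[0])[:2]; d/=np.linalg.norm(d); yaw=np.arctan2(d[1],d[0])
o=((P[0][:2]+.086*d)+(P[1][:2]-.024*d))/2; print('yaw',yaw,'origin',o,'lens',o+.07*d)
print(delta([o[0],o[1],.040+.1593],yaw+np.pi/2))
```

```text
[[0.42466662 0.30632743 0.05      ]
 [0.53128626 0.30791235 0.05      ]
 [0.47908656 0.31736621 0.05      ]
 [0.47953256 0.29660046 0.05      ]] 0.10663141505966252 0.020770538466581133
yaw 0.014864125353871485 origin [0.50897302 0.30758066] lens [0.57896529 0.30862111]
(array([  5.1,   3.6, 157.3]), array([-0. ,  0. ,  0.2]))
```

View pics/c4.png

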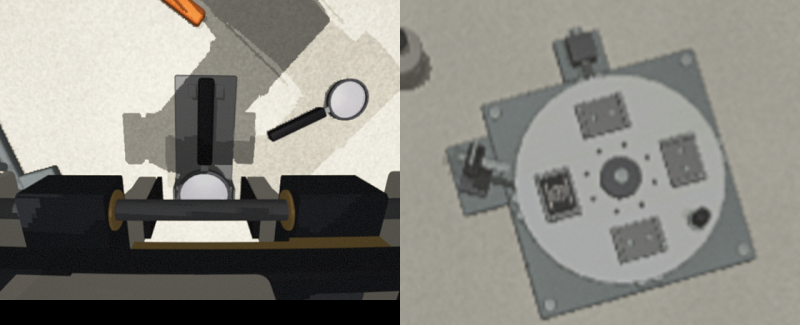

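Request:
drive_tool(moves=[[5,3.5,60,0,0,0,-0.3],[5,3.5,110,0,0,0,-0.3],[5,3.5,140,0,0,0,-0.3],[5,3.5,155,0,0,0,-0.3],[5,3.5,155,0,0,0,-0.3],[5,3.5,155,0,0,0,1],[5,3.5,155,0,0,0,1],[5,3.5,155,0,0,0,1],[5,3.5,155,0,0,0,1],[5,3.5,155,0,0,0,1],[5,3.5,155,0,0,0,1]], grip_force=40)

```text
t: 9.4
eef_pos: [0.5089, 0.3084, 0.202]
ee_rot: [3.141, -0.0, 1.59]
force: [-1.0, -1.3, 4.3]
width: 0.0198
```

Run:
```python
from h import *
s=get_state(); print(s['eef_pos'],s['force'],s['width'])
t=load('t4'); crop('t4',275,180,130,98,6,'c5')
```

```text
[0.50885457 0.30835954 0.20199553] [-1.02893243 -1.28194393  4.30374718] 0.019823493931404007
```

Request:
drive_tool(moves=[[0,0,-8,0,0,0,1],[0,0,-25,0,0,0,1],[0,0,-50,0,0,0,1],[0,0,-80,0,0,0,1],[0,0,-110,0,0,0,1],[0,0,-145,0,0,0,1],[0,0,-180,0,0,0,1],[0,0,-210,0,0,0,1],[0,0,-228,0,0,0,1],[0,0,-228,0,0,0,1]])

```text
t: 10.65
eef_pos: [0.5088, 0.3082, 0.4321]
ee_rot: [3.139, -0.003, 1.59]
force: [-0.1, 0.1, -2.4]
width: 0.0196
```

Run:
```python
from h import *
s=get_state(); print(s['eef_pos'],s['force'],s['width'])
yaw=.2943; Rz=R.from_euler('z',yaw).as_matrix(); C=np.array([.599,-.1105,0])
S=C+Rz@[0,.08,0]; d=Rz@[1,0,0]; o=S-.07*d; print(S,o, delta([o[0],o[1],s['eef_pos'][2]],yaw-.015+.015+np.pi/2))
snap('side','s6')
a=load('side0')['img'][200:290,265:345]; b=load('s6')['img'][200:290,265:345]
cv2.imwrite('pics/c6.png',cv2.resize(np.hstack([a,b])[:,:,::-1],None,fx=5,fy=5,interpolation=cv2.INTER_CUBIC))
```

```text
[0.50878698 0.30821326 0.43208477] [-0.0523245   0.13462642 -2.37081024] 0.01959101866854579
[ 0.5757944  -0.03393957  0.        ] [ 0.50880402 -0.05424447  0.        ] (array([-362.4,   -7.1,   -1. ]), array([  0.2,  -0.1, -15.7]))
```

View pics/c5.png

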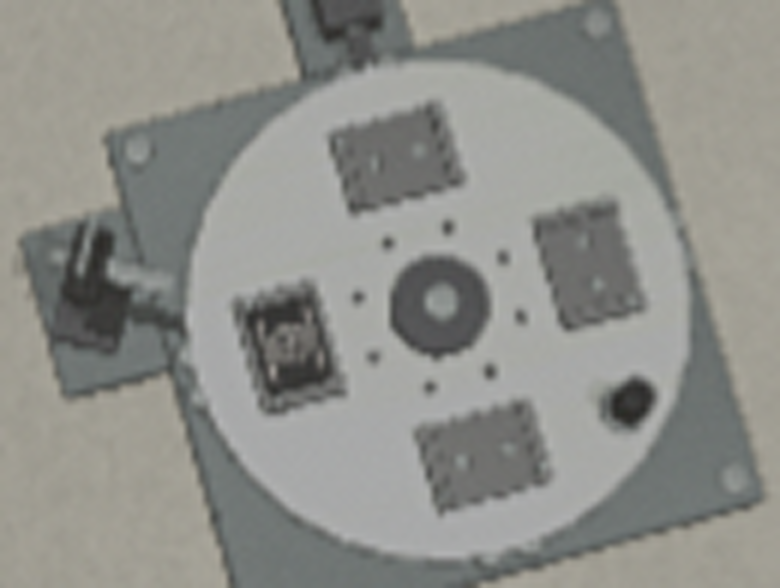

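View pics/c6.png

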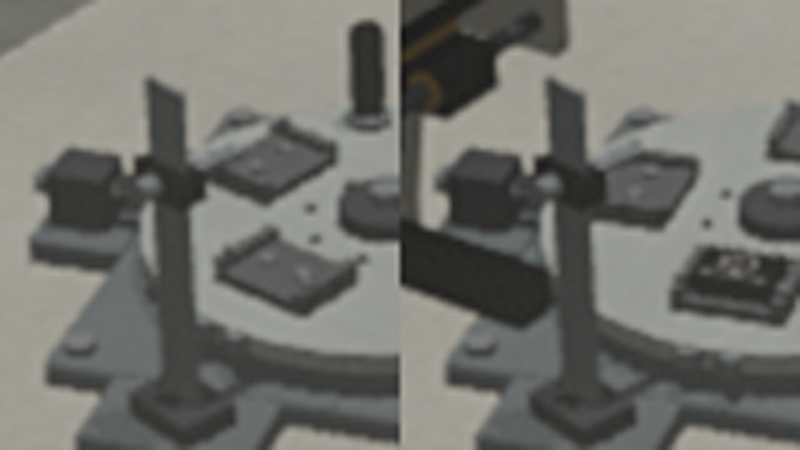

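Run:
```python
from h import *
yaw=.2943; Rz=R.from_euler('z',yaw).as_matrix(); C=np.array([.599,-.1105,0])
t=load('t4'); 
pt=at_z(t,[(275+290/6-.4,180+340/6-.4)],.062); print('part',pt,(pt-C)@Rz)
hub=at_z(t,[(275+440/6-.4,180+305/6-.4)],.057); print('hub',hub)
vv,uu=np.mgrid[0:480,0:640]
for n in('top0','t4','side0','s6'):
  g=load(n); P=by_depth(g,np.c_[uu.ravel(),vv.ravel()]); L=(P-C)@Rz*1000
  m=(g['range_z'].ravel()>0)&(L[:,0]>0)&(L[:,0]<90)&(L[:,1]>115)&(L[:,1]<200)&(L[:,2]>110)&(L[:,2]<220)
  Q=np.c_[uu.ravel()[m],vv.ravel()[m],L[m].round()].astype(int)
  Q=Q[np.argsort(-Q[:,4])]; print(n,m.sum()); print(Q[:45].tolist())
```

```text
part [[ 0.57908243 -0.03442406  0.062     ]] [[0.00300612 0.07858258 0.062     ]]
hub [[ 0.59918183 -0.11066048  0.057     ]]
top0 140
[[289, 219, 57, 168, 207], [288, 224, 44, 174, 206], [289, 218, 60, 167, 205], [288, 225, 42, 175, 205], [290, 216, 65, 162, 203], [288, 222, 50, 172, 202], [290, 217, 63, 163, 202], [289, 221, 53, 169, 200], [289, 220, 56, 168, 200], [289, 222, 51, 170, 197], [290, 219, 58, 165, 195], [288, 223, 49, 173, 195], [290, 218, 61, 164, 193], [289, 223, 49, 170, 190], [288, 226, 43, 175, 182], [290, 220, 58, 165, 182], [289, 225, 46, 171, 174], [289, 224, 49, 170, 172], [291, 220, 59, 162, 170], [292, 222, 53, 161, 168], [291, 227, 40, 167, 167], [291, 221, 57, 162, 166], [290, 221, 58, 165, 166], [286, 227, 44, 181, 166], [289, 228, 39, 173, 166], [290, 226, 44, 169, 164], [291, 224, 49, 165, 164], [293, 220, 59, 156, 164], [291, 218, 66, 160, 164], [292, 218, 65, 157, 164], [289, 227, 42, 173, 164], [288, 219, 65, 169, 163], [285, 228, 43, 184, 163], [291, 228, 38, 168, 163], [292, 221, 57, 160, 162], [291, 223, 52, 164, 162], [291, 226, 44, 166, 162], [2
[... 3042 characters left out ...]
296, 218, 54, 173, 196], [300, 219, 44, 173, 196], [293, 216, 66, 163, 195], [297, 219, 51, 175, 195], [299, 220, 45, 178, 195], [300, 220, 43, 178, 195], [300, 221, 41, 181, 195], [295, 218, 58, 170, 194], [298, 219, 51, 169, 193], [299, 221, 45, 179, 193], [294, 219, 59, 174, 193], [296, 219, 55, 170, 192], [301, 221, 41, 176, 192], [298, 220, 49, 174, 192], [295, 220, 56, 176, 192], [298, 221, 48, 176, 191], [295, 219, 59, 168, 191], [297, 220, 52, 172, 191], [296, 220, 54, 173, 191], [294, 218, 63, 164, 190], [301, 222, 41, 177, 190], [300, 222, 43, 177, 190], [294, 220, 61, 170, 189], [300, 223, 42, 180, 189], [297, 221, 52, 173, 189], [296, 221, 55, 172, 188], [299, 222, 46, 175, 188]]
```

Run:
```python
from h import *
yaw=.2943; Rz=R.from_euler('z',yaw).as_matrix(); C=np.array([.5992,-.1107,0])
vv,uu=np.mgrid[0:480,0:640]; u=np.array([.5,.866]); n_=np.array([.866,-.5])
frames=[(n,load(n)) for n in('top0','t4','t2','side0','s6')]+[('top+',grab_frame('top')) for _ in range(6)]+[('side+',grab_frame('side')) for _ in range(4)]
acc={'top':[], 'side':[]}
for n,g in frames:
  P=by_depth(g,np.c_[uu.ravel(),vv.ravel()]); L=(P-C)@Rz*1000
  s=(L[:,:2]-[0,80])@u; l=(L[:,:2]-[0,80])@n_; z=L[:,2]
  b=(g['range_z'].ravel()>0)&(z>125)&(z<190)
  m=b&(s>63)&(s<90)&(abs(l)<4.5); c=b&(s>94)&(s<114)&(abs(l)<17)&(abs(l)>2)
  k='top' if n[0]=='t' else 'side'
  acc[k].append(z[m])
  print(n,m.sum(),np.median(z[m]) if m.any() else 0,z[m].std() if m.any() else 0,'l',np.median(l[m]) if m.any() else 0,'cursor',c.sum(),np.percentile(z[c],[10,50,90]) if c.any() else 0)
for k in acc: z=np.concatenate(acc[k]); print(k,len(z),np.percentile(z,[10,25,50,75,90]))
# calibration check: depth z of nest/base/dial surfaces in top view
g=load('t4');L=(by_depth(g,np.c_[uu.ravel(),vv.ravel()])-C)@Rz*1000; r=np.hypot(L[:,0],L[:,1]); m=(r>112)&(r<125); print('dial z',np.median(L[m,2]))
g=load('side0');L=(by_depth(g,np.c_[uu.ravel(),vv.ravel()])-C)@Rz*1000; r=np.hypot(L[:,0],L[:,1]); m=(r>112)&(r<125); print('dial z side',np.median(L[m,2]))
```

```text
top0 25 152.39085402210898 4.9303617498525005 l 0.7616547444083457 cursor 59 [151.99841256 158.97367208 166.95860101]
t4 23 154.02490694957842 4.015002875720382 l 0.18932106504035898 cursor 61 [153.71503171 160.71337253 170.73456347]
t2 0 0 0 l 0 cursor 49 [154.37517022 159.54551118 167.67979651]
side0 26 150.39900574556157 1.8882830557125545 l -1.2067691988754876 cursor 156 [130.66083547 159.51143226 182.32116345]
s6 19 150.43716599865968 1.5253789837953973 l -1.4552048769397874 cursor 156 [131.05878045 159.04364335 182.8865325 ]
top+ 22 152.21194617468768 3.4773515197757683 l 0.22305096061944063 cursor 59 [153.25724744 159.50803418 165.22009317]
top+ 27 154.18316957469085 4.981612754699432 l 0.6473102635164049 cursor 60 [153.33615436 158.89288739 167.59397164]
top+ 25 154.83486222735155 3.927069932017025 l 0.9891801673114641 cursor 58 [152.368451   158.95028095 165.34946178]
top+ 24 154.28814851620007 3.5510946182068843 l 0.7280325632797815 cursor 58 [152.45370513 158.1920084  165.85047123]
top+ 27 152.96385867139722 4.356714158010954 l 1.2219988248740463 cursor 58 [155.14323396 160.49387196 168.92121914]
top+ 24 153.3127973813322 3.58744238885693 l 0.8610817873525843 cursor 59 [153.43577118 158.65683215 167.00031573]
side+ 22 150.27861587578963 2.041161631422784 l -0.999996246982755 cursor 154 [130.22730174 159.71147377 184.08656123]
side+ 21 150.5617225998455 1.282695766702223 l -0.19235935719227065 cursor 158 [132.04438791 159.93939318 184.73704431]
side+ 21 150.0704510273852 1.9060847899218607 l -0.7091001442966258 cursor 144 [132.11361153 159.95663572 184.47179503]
side+ 23 150.50545764205353 1.6051761255325208 l -1.4887640687549952 cursor 153 [132.37213809 160.12207574 183.39699053]
top 197 [147.77463098 150.91788953 153.74965493 156.47095072 158.96809585]
side 132 [147.78788775 148.83196942 150.40078809 151.35011196 152.14683425]
dial z 42.20560875444002
dial z side 38.03282407752467
```

Request:
drive_tool(moves=[[-30,-1,0,0,0,0,1],[-70,-2,0,0,0,-2,1],[-115,-3,0,0,0,-4,1],[-160,-4,0,0,0,-6,1],[-205,-5,0,0,0,-8,1],[-250,-6,0,0,0,-10,1],[-290,-7,0,0,0,-12,1],[-325,-7,0,0,0,-14,1],[-350,-7,0,0,0,-15.5,1],[-362,-7,0,0,0,-15.5,1],[-362,-7,0,0,0,-15.5,1]])

```text
t: 12.58
eef_pos: [0.5085, -0.0546, 0.4297]
ee_rot: [3.142, -0.0, 1.859]
force: [0.1, 0.7, -1.6]
width: 0.0199
```

Request:
drive_tool(moves=[[0,1.5,30,0,0,0,1],[0,1.5,65,0,0,0,1],[0,1.5,95,0,0,0,1],[0,1.5,110,0,0,0,1],[0,1.5,116,0,0,0,1],[0,1.5,116,0,0,0,1],[0,1.5,116,0,0,0,1],[0,1.5,116,0,0,0,1]])

```text
t: 13.58
eef_pos: [0.5105, -0.0533, 0.3144]
ee_rot: [3.14, 0.0, 1.861]
force: [-0.1, 0.1, -1.3]
width: 0.0198
```

Run:
```python
from h import *
s=get_state(); print(s['t'],s['eef_pos'],s['ee_rot'],s['force'],s['width'])
w=snap('wrist','w7'); t=snap('top','t7'); d=snap('side','s7')
o=s['eef_pos']; yw=s['ee_rot'][2]-np.pi/2; L=np.array([o[0]+.07*np.cos(yw),o[1]+.07*np.sin(yw),o[2]-.162]); print('lens exp',L)
T=np.array([.577,-.0343,.062])
for n,g in(('w',w),('t',t),('s',d)): print(n,proj(g,[L,T]))
a=t['img'][190:270,270:370]; b=d['img'][190:270,290:390]
c=np.vstack([cv2.resize(a,None,fx=4,fy=4,interpolation=cv2.INTER_CUBIC)[:290],cv2.resize(b,None,fx=4,fy=4,interpolation=cv2.INTER_CUBIC)[:310]])
ww=cv2.resize(w['img'],(400,300)); 
c=np.hstack([c,np.vstack([ww,cv2.resize(w['img'][200:440,160:480],(400,300))])])
cv2.imwrite('pics/c7.png',c[:,:,::-1])
```

```text
13.575 [ 0.51047942 -0.05331636  0.31441997] [3.14023733e+00 1.19637793e-04 1.86071863e+00] [-0.12188406  0.1054168  -1.31057332] 0.01975608645131069
lens exp [ 0.57755804 -0.03330491  0.15241997]
w [[323.01692956 448.32926966]
 [321.5473328  344.94210308]]
t [[323.68271915 232.2324697 ]
 [322.88373109 236.94487802]]
s [[330.60436642 219.35872306]
 [331.81749218 251.14026396]]
```

View pics/c7.png

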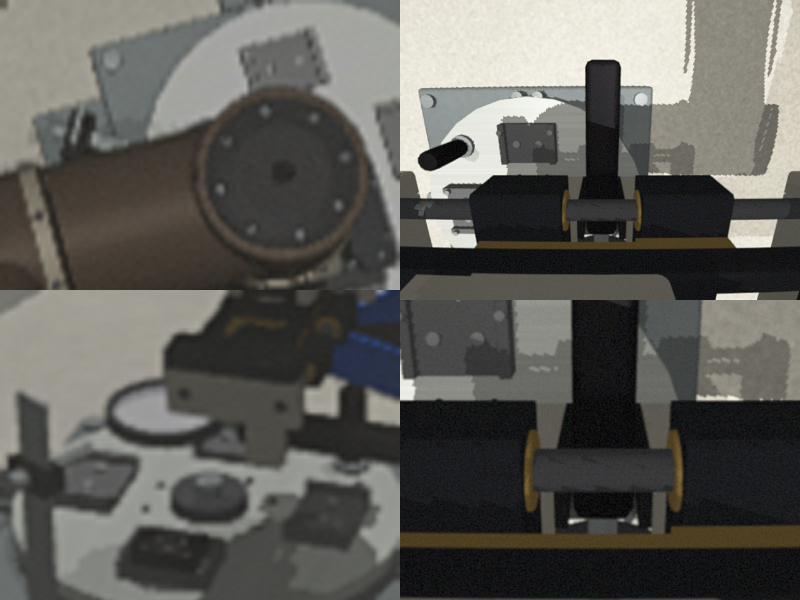

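Run:
```python
from h import *
yaw=.2943; Rz=R.from_euler('z',yaw).as_matrix(); C=np.array([.5992,-.1107,0])
for n,z in(('t4',.062),('s6',.062)):
  g=load(n); c=proj(g,[[.577,-.0343,z]])[0]; x0,y0=(c-5).astype(int); G=cv2.cvtColor(g['img'],cv2.COLOR_RGB2GRAY)
  A=G[y0-6:y0+18,x0-6:x0+18].astype(float); print(n,c,x0-6,y0-6); print(A.astype(int)[:, :] if n=='s6' else '')
  # dark cover: blob
  m=(A<75).astype(np.uint8); k,lab,st,ce=cv2.connectedComponentsWithStats(m); i=1+np.argmax(st[1:,4]); uv=ce[i]+[x0-6,y0-6]; print(st[i],uv,at_z(g,[uv],z))
g=load('s7'); vv,uu=np.mgrid[0:480,0:640]; P=by_depth(g,np.c_[uu.ravel(),vv.ravel()])
r=np.hypot(P[:,0]-.5775,P[:,1]+.0333); m=(g['range_z'].ravel()>0)&(r<.042)&(P[:,2]>.12)&(P[:,2]<.175)
Q=P[m]; print(m.sum(),np.median(Q,0),Q.min(0),Q.max(0)); A=np.c_[Q[:,:2]-[.5775,-.0333],np.ones(len(Q))]; print('plane',np.linalg.lstsq(A,Q[:,2],rcond=None)[0])
```

```text
t4 [322.88373109 236.94487802] 311 225

[ 5  4 11 13 42] [320.26190476 233.04761905] [[ 0.58881527 -0.02618346  0.062     ]]
s6 [331.81749218 251.14026396] 320 240
[[ 70 118 152 157 156 154 153 153 153 153 154 156 129  81  73  75  76  77
   74  68  68  68  70  68]
 [ 98 143 158 157 154 155 154 153 153 153 155 158 123  72  72  77  79  78
   77  75  70  71  72  71]
 [132 159 156 155 154 154 152 153 154 153 155 157 121  65  70  76  78  77
   77  77  77  77  78  77]
 [145 157 155 154 155 144 134 145 153 154 155 154 116  56  59  69  74  77
   77  77  78  78  78  77]
 [157 156 154 154 152 122  85 128 153 154 154 151 114  57  49  56  63  67
   71  72  73  73  76  73]
 [157 154 153 154 153 130 110 136 154 154 155 155 132  84  53  49  50  53
   57  58  61  64  64  64]
 [154 153 153 153 152 153 152 154 155 155 153 155 150 126  83  59  55  50
   51  50  53  53  52  53]
 [154 153 153 152 153 154 155 156 155 155 153 155 157 151 132 116 100  72
   57  56  55  55  55  55]
 [152 153 152 148 142 142 143 138 146 149 147 153 151 152 157 157 146 125
  115 113 108 109 113 108]
 [153 153 152 138 113 101  
[... 1037 characters left out ...]
 50  50  47  47  47
   49  67  81  76  65  61]
 [ 54  60  68  78  85  85  86  87  84  84  87  85  77  74  73  69  66  59
   53  76  87  81  65  62]
 [ 59  61  60  59  58  57  58  60  66  72  81  88  88  86  86  86  88  83
   71  64  64  63  56  72]
 [114 117 116 100  87  75  60  61  61  61  60  59  59  60  63  71  80  85
   79  65  60  61  64 103]
 [155 158 158 146 137 126 116 115 116 115 107  93  76  62  61  61  59  62
   58  56  58  59  88 138]]
[  0  10  24  14 187] [331.82352941 257.11229947] [[ 0.56080516 -0.01098032  0.062     ]]
319 [ 0.57819636 -0.01794775  0.15260826] [ 0.53768918 -0.06155857  0.14279333] [0.61521816 0.0078452  0.15800513]
plane [ 0.03940481 -0.00594253  0.15222881]
```

Request:
drive_tool(moves=[[0,0,1.5,0,0,0,1],[0,0,1.5,0,0,0,1],[0,0,1.5,0,0,0,1],[0,0,1.5,0,0,0,1],[0,0,1.5,0,0,0,1],[0,0,1.5,0,0,0,1]])

```text
t: 14.48
eef_pos: [0.5103, -0.0533, 0.3122]
ee_rot: [-3.142, -0.0, 1.861]
force: [-0.1, -0.4, -1.7]
width: 0.0199
```

Run:
```python
from h import *
s=get_state(); print(s['t'],s['eef_pos'],s['ee_rot'],s['force'],s['width'],abs(s['qd']).max())
print(job_done())
```

```text
14.475 [ 0.51028878 -0.0533237   0.31215545] [-3.14156413e+00 -2.41746862e-06  1.86074262e+00] [-0.05110433 -0.36981859 -1.73473424] 0.01993498047061682 0.0015047339403326267
the job is handed in; nothing more can be done
None
```

I turned the dial clockwise by its handle into the detent at the station and let go. Then I lifted the larger black loupe off its rest, carried it over the rule and handed the job in at 14.5 s, holding it still over the part.

**Dial:** The top and wrist pictures taken after release show the part at the station and the nests square to the base.

**Height:** The arm pose puts the lens at about 150 mm. The top camera's depth puts the middle of the pointer at about 151.5 mm. The side camera's depth reads about 3 mm lower, and it also read the dial about 4 mm low. Compared within that same camera, the lens came out at most about 3 mm above the pointer, so I lowered it by about 2 mm.

**Centring:** The lens is expected at (0.577, -0.033). The part measured between (0.576, -0.034) and (0.579, -0.034), and the side view suggests a mismatch of up to about 4 mm. The arm hid the lens from the top camera at the end, so I could not check the centring directly from above.

**Hold:** Grip width is 19.9 mm, the arm is at rest, and the tool points straight down. A plane fitted to the noisy depth gave the lens a tilt of about 0.04 rad.

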